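# Fill the humidity jar with clay balls

### The arm

A 7-joint arm with a two-finger parallel gripper is mounted at the origin on the work surface. World frame = base frame: x ahead of the robot, y to its left, z up, the work surface at z = 0. Lengths are in mm, angles in rad, forces in N, time in s.
With the tool pointing down it reaches from about 400 to 875 mm from the base axis. Payload 4.4 kg.
Tool frame: the origin (TCP) lies midway between the tips of the shut fingers; the grasp point (between the pads) lies 19 mm behind it; z points along the fingers, y is the line along which they close (so a half turn about z gives the same grasp; the last joint's range is limited). The gripper opens to 85 mm and grips with 20 to 120 N. Pads are 22 mm wide; open, the fingers measure 114 mm over their backs; the gripper's body (76 mm by 85 mm) begins 54 mm behind the grasp point. The pads swing forward as they close: fully open they stand 13 mm farther back than shut.
Start: joints at [-1.276, 0.628, 0.038, 1.517, -0.027, 0.996, -0.02], TCP at [229.442, 608.173, 231.313] pointing down, gripper open.
Joint ranges: [-3.06, 3.06], [-0.37, 2.12], [-1.25, 1.32], [0.18, 2.47], [-1.1, 4.24], [0.23, 1.98], [-2.94, 2.94]. Speed limits (rad/s): [2.57, 2.57, 3.14, 3.14, 3.14, 3.14, 3.14].

### API

Orientations are given as [roll, pitch, yaw] about the fixed x, y, z axes, in that order (R = Rz(yaw) Ry(pitch) Rx(roll)).
In Python, from cell import telemetry, eyes, ctrl, finder gives the robot as it stands.
- The arm moves only by the tool move_arm, never from a script. Its argument "steps" is a list of rows, each a list of 7 numbers: the turn, a rotation vector about the world's x, y, z in degrees, then the shift along the world's x, y, z in m, then the finger opening in m, from 0 to 0.0854. A call has 1 to 5 rows; each row shifts and turns the commanded pose from where the row before left it; what a row does not reach is not made up. A row lasts 1/10 s, in which the tool goes at most 50 mm and 8.59 degrees, less where a joint would pass 70% of its speed; a pose out of reach is approached as far as the arm can. A call with a gripper value outside its range is refused whole. The fingers move at their own pace and stop on an object; the grip force is fixed at half the most. Time passes only in rows, so rows that do not move let the fingers close. It gives the time, the measured TCP pose, the force, the opening and the grip force at its end, in the units of the state.
- telemetry.read_state(): the state, without advancing time (a new reading comes with each control period).
- eyes.get_image(name): name is "scene" or "top"; returns (picture, depth): 420x560x3 uint8, blue, green, red; 420x560 float32, mm along the optical axis (not along the pixel's ray), 0 where there is no reading.
- eyes.calibration(name): a dict with "fx", "fy", "cx", "cy" (pixels), "distortion" ([k1, k2, p1, p2, k3] as OpenCV has them; the pictures are not rectified), "position" and "attitude" of the camera in the world. Camera axes: x right, y down, z forward; pixel columns grow to the right and rows downward; lengths in mm; the calibration is good to about 2 mm. A picture is of the moment at which its call begins. calibration takes no time and is no camera call.
- ctrl.finish_job(): hands the job in; it is judged then, once.
Trained networks look in the newest picture that a camera, given by its name, has taken for a name from the list of things; names that differ only in an ending like _2 or _b are one class to them, and where a whole thing is asked for, a point or a joint stands for the part that bears it (a point fixed in the world has none). Each returns a list of dicts, best first, with "confidence" (0 to 1); they miss things now and then, are a little off and sometimes report something else, mostly with a low value. They report only what shows in the picture. A call takes as long as a camera call. They do not tell look-alikes from the thing itself.
- finder.boxes_of(camera, name): "location" ([x, y, z] in mm, in the coordinates of the camera as it stood for that picture, good to about 4 mm: the middle of the surface that is visible of it).
- finder.cut_out(camera, name): "mask" (420x560 bool, what is visible of it).
- finder.pinpoint(camera, name): "location" ([x, y, z] in mm, in the coordinates of the camera as it stood for that picture, good to about 4 mm: a listed point, or the origin of a listed thing).
The state is a dict: "clock": time; "qpos": joint angles; "qd": joint speeds; "tau": joint torques, N m; "eef_pos": TCP position; "tool_rot": TCP orientation; "force": force on the tool from outside, world axes, zero at the start; "torque": the same for the moment, N m; "width": finger opening in mm; "gripper_force": force on a finger pad.
Only numpy, scipy, OpenCV 4.12 (cv2) and the standard library are available. Lean on these libraries where they do the work, as an engineer would, in place of code of your own. Each camera call takes 0.05 s, during which the arm holds its last target. There are 200 camera calls.

### The job

Pick up the scoop that holds the two clay balls (not the one with the wooden blocks) and pour both balls through the steel funnel into the glass jar under it. Then put the emptied scoop back down level on the table and let go, leaving the jar standing upright.

Things in the scene. Friction and masses are not known exactly. Their poses are not given: they have to be found in the camera images.
- scoop: Scoop with the balls, 0.17 kg, loose; a twin holds wood blocks. Origin: mid lip, at underside level; x from lip back to grip, y across, z up. Aluminium pan x 0 to 125 mm, 66 wide (60 inside), side and rear walls 30 high, floor 3 thick; its mouth is a ramp rising from 3 at x=30 to 11 at the lip. Wooden grip block x 125 to 175, y -10 to 10, z 0 to 65: pinch across y from above, about x=152, z=45.
- jar: Glass jar on a round wooden foot with a wide steel funnel fixed in its neck: one loose piece, 0.9 kg. Origin: centre of the underside, z up. Foot 96 mm diameter, 12 high; jar 60 outside, 54 inside, inner floor at z=17, neck at z=104; the funnel's cone widens from 46 inside diameter at z=103 to its rim, 140 outside and 134 inside, at z=148, the top.
- clay_a_center (a point): Centre of one terracotta-coloured fired-clay ball, 24 mm diameter, 14 g; starts on the scoop's pan floor. It rolls freely: it stays in until the scoop's mouth is tipped down more than the ramp's 15 degrees; 30 to 55 degrees empties it surely.
- clay_b_center (a point): Centre of the other clay ball, the same as the first, beside it in the scoop.
There are look-alikes about, which are no part of the job. Leave any purple look-alike of the scoop alone.

How it is judged (in metres and radians):
On the way, in this order (a step that is already met when the one before it is completed fails the run):
1. the scoop's lip is held over the funnel and tipped (lip within 100 mm of the jar's axis, over 110 mm up, tilt over 11 degrees) (horizontal distance between scoop and jar below 0.1 m and height (world z) of scoop above 0.11 m and angle between scoop's own z axis and vertical above 0.2 rad), for 0.05 s.
2. both clay balls are down in the jar (horizontal distance between each of clay_a_center, clay_b_center and jar below 0.03 m and z of each of clay_a_center, clay_b_center in the frame of jar below 0.08 m), for 0.2 s.
At the end, for the whole second after the job is handed in: Both clay balls lie inside the glass jar (centres within 30 mm of its axis and less than 80 mm above its underside); the jar stands upright on the table (within about 6 degrees); the scoop stands level on the table, right side up (within about 6 degrees and 10 mm of table height), at rest (all of step 2 and angle between each of jar, scoop's own z axis and vertical below 0.1 rad and height (world z) of jar between -0.01 and 0.01 m and height (world z) of scoop between -0.01 and 0.01 m and linear speed of scoop below 0.05 m/s); the robot touches nothing.
It fails at once if the jar is tipped over (more than 30 degrees) (angle between jar's own z axis and vertical above 0.52 rad).
It also fails if it takes over 61 s, if anything falls off the work surface, if the arm or the gripper's body presses on something with over 40 N, if the wrist force passes 120 N, or if a joint passes its speed limit or range.

## Working session

There is one attempt and no reset: what is moved stays moved. The work goes in short steps, Python scripts to look and compute and a tool call to move; the robot and the scene stay as the last step left them, time stands still between calls to the robot, and variables do not carry over. Pictures are saved under pics/ and viewed, at most 10 in all, crops included, and the job is handed in when it is done.

Besides the shell and the picture viewer there is one more tool, called after "Call:" as name(argument=value, ...), one argument or row to a line, values as JSON. move_arm: Moves the arm, as the interface text tells. Its arguments: {"type":"object","properties":{"steps":{"type":"array"}},"required":["steps"]}

```bash
ls; mkdir -p pics
cat > h.py <<'E'
import numpy as np, cv2
from cell import telemetry, eyes, ctrl, finder
from scipy.spatial.transform import Rotation as R
def cam(n):
    c=eyes.calibration(n); a=np.array(c["attitude"],float)
    M=a if a.shape==(3,3) else R.from_euler('xyz',a).as_matrix()
    return c,M,np.array(c["position"],float)
def w(n,p):
    c,M,t=cam(n); return M@np.array(p,float)+t
def cloud(n,d):
    c,M,t=cam(n); K=np.array([[c["fx"],0,c["cx"]],[0,c["fy"],c["cy"]],[0,0,1.]])
    v,u=np.mgrid[0:420,0:560]; uv=np.stack([u,v],-1).reshape(-1,1,2).astype(np.float64)
    r=cv2.undistortPoints(uv,K,np.array(c["distortion"])).reshape(420,560,2)
    P=np.dstack([r,np.ones((420,560))])*d[...,None]
    return P@M.T+t
def pix(n,p):
    c,M,t=cam(n); K=np.array([[c["fx"],0,c["cx"]],[0,c["fy"],c["cy"]],[0,0,1.]])
    q=M.T@(np.array(p,float)-t); return cv2.projectPoints(q.reshape(1,3),np.zeros(3),np.zeros(3),K,np.array(c["distortion"]))[0].ravel()
E
python3 - <<'E'
from h import *
for n in("scene","top"):
    print(n,eyes.calibration(n))
    im,d=eyes.get_image(n); cv2.imwrite(f"pics/{n}0.png",im); np.savez(f"pics/{n}0.npz",im=im,d=d)
    for o in("scoop","jar","clay_a_center"):
        for r in finder.pinpoint(n,o): 
            p=w(n,r["location"]); print(n,o,round(r["confidence"],2),p.round(),pix(n,p).round())
s=telemetry.read_state(); print(s["tool_rot"],s["eef_pos"],s["clock"])
E
```

```text
pics
scene {'fx': 391.6044146467311, 'fy': 391.6044146467311, 'cx': 280.52549452862615, 'cy': 203.7839203709779, 'distortion': array([-0.08444866,  0.        ,  0.        ,  0.        ,  0.        ]), 'position': array([927.73887564, 194.42132433, 781.93065543]), 'attitude': array([-2.49747126,  0.01069618,  1.86862065])}
scene scoop 0.92 [220. 394.  -0.] [439. 193.]
scene scoop 0.67 [411. 257.   1.] [375. 241.]
scene jar 0.78 [574.  18.  -3.] [255. 276.]
scene clay_a_center 0.55 [478. 271.  20.] [378. 263.]
top {'fx': 461.0403204629138, 'fy': 461.0403204629138, 'cx': 290.9389454918995, 'cy': 205.8315883293505, 'distortion': array([-0.15677344,  0.        ,  0.        ,  0.        ,  0.        ]), 'position': array([ 331.52803798,   25.72767136, 1083.04444397]), 'attitude': array([-3.0810406 ,  0.00825631, -1.58209677])}
top scoop 0.72 [412. 260.   1.] [195. 201.]
top scoop 0.66 [221. 386.   0.] [144. 281.]
top scoop 0.45 [577.   9.  -0.] [300. 131.]
top jar 0.69 [576.  10.   2.] [300. 131.]
top clay_a_center 0.64 [480. 266.  12.] [192. 172.]
[-3.14130963e+00 -3.09950388e-05  2.78076969e+00] [229.41384145 608.08930993 231.17212419] 0.4
```

Run:
```python
import cv2,numpy as np
from h import *
a=cv2.imread("pics/scene0.png");b=cv2.imread("pics/top0.png")
cv2.imwrite("pics/s1.png",cv2.resize(a,(784,588)));cv2.imwrite("pics/t1.png",cv2.resize(b[80:320,100:420],(800,600)))
```

```text
(no output)
```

View pics/s1.png

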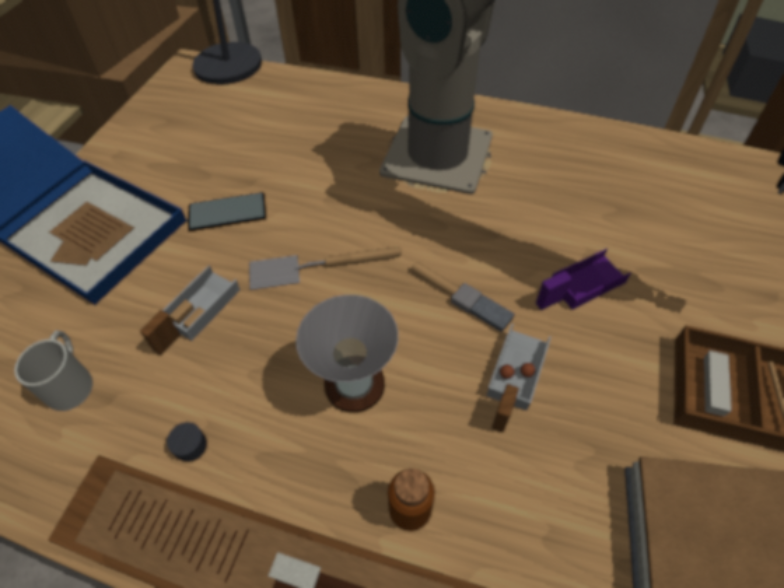

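View pics/t1.png

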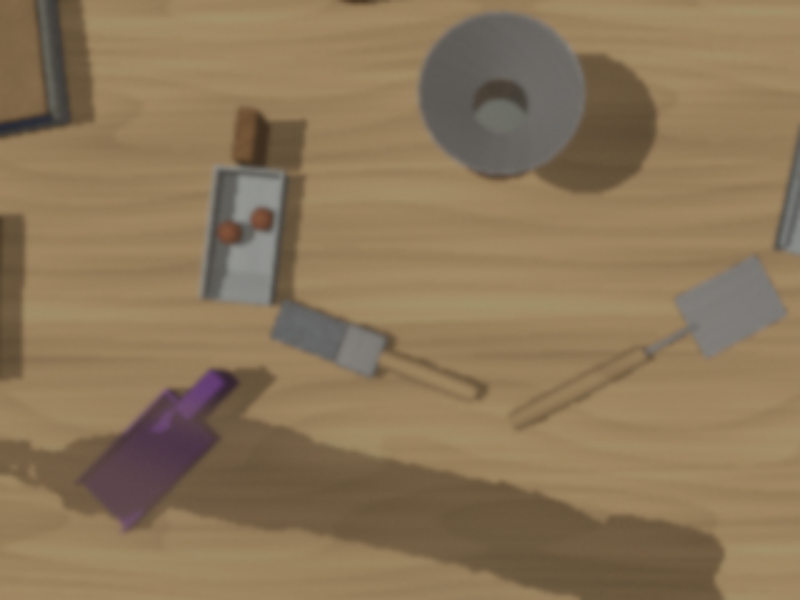

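The scoop with the clay balls is at scene (519,370) in the enlarged picture, top-crop (245,235). The block-holding twin is at scene (200,305), and the purple look-alike is at top-crop (150,450). The target is the one with two terracotta balls on grey metal, and this top crop already confirms it. The jar with funnel is at top-crop (500,95). Next I measure the grip and the funnel rim from depth.

Run:
```python
from h import *
for n in("top","scene"):
    z=np.load(f"pics/{n}0.npz");P=cloud(n,z["d"]);ok=z["d"]>0
    m=ok&(abs(P[...,0]-575)<110)&(abs(P[...,1]-14)<110)&(P[...,2]>138)&(P[...,2]<165)
    q=P[m]; c,r=cv2.minEnclosingCircle(q[:,:2].astype(np.float32)); print(n,"rim",c,r,len(q),np.median(q[:,2]))
    # grip
    m=ok&(P[...,0]>520)&(P[...,0]<620)&(abs(P[...,1]-260)<60)&(P[...,2]>55)&(P[...,2]<80)
    q=P[m]; print("grip",len(q),q.mean(0).round(1),q.min(0).round(),q.max(0).round(),cv2.minAreaRect(q[:,:2].astype(np.float32)))
    m=ok&(P[...,0]>380)&(P[...,0]<545)&(abs(P[...,1]-260)<60)&(P[...,2]>24)&(P[...,2]<40)
    q=P[m]; print("walls",len(q),cv2.minAreaRect(q[:,:2].astype(np.float32)))
    # tall things near path
    t=ok&(P[...,2]>20)&(P[...,0]>400)&(P[...,0]<800)&(P[...,1]>60)&(P[...,1]<400)
    for b in cv2.connectedComponentsWithStats(t.astype(np.uint8))[2][1:]: 
        if b[4]>60: 
            s=P[b[1]:b[1]+b[3],b[0]:b[0]+b[2]][t[b[1]:b[1]+b[3],b[0]:b[0]+b[2]]]; print("obj",s.min(0).round(),s.max(0).round())
```

```text
top rim (573.3187866210938, 12.141493797302246) 70.29058074951172 1032 144.33384050219234
grip 195 [559.  242.5  64.2] [535. 232.  55.] [584. 256.  69.] ((560.1090698242188, 243.00254821777344), (19.955738067626953, 50.273128509521484), 81.01091766357422)
walls 301 ((478.8677673339844, 251.5395050048828), (66.98824310302734, 133.29234313964844), 82.90142059326172)
obj [699. 119.  20.] [753. 176. 119.]
obj [524.  60. 126.] [621.  81. 151.]
obj [409. 213.  20.] [584. 291.  69.]
obj [466. 257.  20.] [485. 276.  30.]
scene rim (573.8432006835938, 13.14374828338623) 70.07933044433594 1236 144.7387891991183
grip 243 [565.4 244.   64.8] [538. 232.  55.] [588. 257.  68.] ((563.1466064453125, 244.1732177734375), (19.818857192993164, 51.29005432128906), 83.43055725097656)
walls 294 ((475.70672607421875, 254.88412475585938), (65.11412811279297, 126.17542266845703), 83.78770446777344)
obj [524.  60. 129.] [623.  83. 151.]
obj [406. 210.  20.] [523. 248.  34.]
obj [416. 216.  20.] [588. 294.  68.]
obj [470. 257.  20.] [491. 279.  29.]
obj [481. 227.  20.] [503. 248.  30.]
obj [703. 121.  20.] [762. 181. 119.]
```

Call:
move_arm(
  steps=[
    [0,0,2.8,0.033,-0.036,0,0.06],
    [0,0,2.8,0.033,-0.036,0,0.06],
    [0,0,2.8,0.033,-0.036,0,0.06],
    [0,0,2.8,0.033,-0.036,0,0.06],
    [0,0,3,0.033,-0.036,0,0.06],
  ],
)

```text
clock: 0.9
eef_pos: [395.6, 426.7, 231.5]
tool_rot: [3.141, 0.0, 3.031]
force: [1.2, 0.2, 0.2]
width: 60.1
gripper_force: 0.0
```

Call:
move_arm(
  steps=[
    [0,0,0,0.033,-0.036,0,0.06],
    [0,0,0,0.033,-0.036,-0.01,0.06],
    [0,0,0,0.033,-0.036,-0.02,0.06],
    [0,0,0,0.033,-0.036,-0.02,0.06],
    [0,0,0,0.033,-0.036,-0.02,0.06],
  ],
)

```text
clock: 1.4
eef_pos: [555.5, 252.4, 164.1]
tool_rot: [3.141, 0.001, 3.029]
force: [0.9, 0.1, -0.1]
width: 60.0
gripper_force: 0.0
```

Call:
move_arm(
  steps=[
    [0,0,0,0,0,0,0.06],
    [0,0,0,0,0,0,0.06],
  ],
)

```text
clock: 1.6
eef_pos: [554.8, 252.1, 163.7]
tool_rot: [-3.141, -0.001, 3.025]
force: [-0.8, 1.4, -0.3]
width: 59.7
gripper_force: 0.0
```

Call:
move_arm(
  steps=[
    [0,0,0,0.0095,-0.0085,-0.02,0.06],
    [0,0,0,0,0,-0.03,0.06],
    [0,0,0,0,0,-0.03,0.06],
    [0,0,0,0,0,-0.03,0.06],
    [0,0,0,0,0,-0.025,0.06],
  ],
)

```text
clock: 2.1
eef_pos: [562.5, 247.7, 28.7]
tool_rot: [3.14, -0.001, 3.032]
force: [-0.2, -0.7, -0.1]
width: 59.9
gripper_force: 0.0
```

Call:
move_arm(
  steps=[
    [0,0,0,0,0,0,0.06],
    [0,0,0,0,0,0,0.045],
    [0,0,0,0,0,0,0.035],
    [0,0,0,0,0,0,0.027],
    [0,0,0,0,0,0,0.02],
  ],
)

```text
clock: 2.6
eef_pos: [564.6, 245.6, 31.0]
tool_rot: [3.141, 0.002, 3.029]
force: [-0.2, -0.1, 5.1]
width: 20.2
gripper_force: 7.5
```

Call:
move_arm(
  steps=[
    [0,0,0,0,0,0,0.01],
    [0,0,0,0,0,0,0.0],
    [0,0,0,0,0,0,0.0],
    [0,0,0,0,0,0,0.0],
    [0,0,0,0,0,0,0.0],
  ],
)

```text
clock: 3.1
eef_pos: [564.7, 245.6, 31.1]
tool_rot: [3.14, 0.002, 3.028]
force: [0.1, -0.2, 6.9]
width: 19.5
gripper_force: 59.1
```

Call:
move_arm(
  steps=[
    [0,0,0,0,0,0.005,0],
    [0,0,0,0,0,0.01,0],
    [0,0,0,0,0,0.015,0],
    [0,0,0,0,0,0.02,0],
    [0,0,0,0,0,0.02,0],
  ],
)

```text
clock: 3.6
eef_pos: [563.8, 245.3, 101.1]
tool_rot: [3.141, 0.0, 3.029]
force: [-0.3, -0.2, -1.9]
width: 19.2
gripper_force: 58.5
```

Call:
move_arm(
  steps=[
    [0,0,0,0,0,0.02,0],
    [0,0,0,0,0,0.02,0],
    [0,0,0,0,0,0.02,0],
    [0,0,0,0,0,0.02,0],
    [0,0,0,0,0,0.02,0],
  ],
)

```text
clock: 4.1
eef_pos: [563.6, 245.2, 201.6]
tool_rot: [3.141, 0.001, 3.029]
force: [0.0, 1.3, -2.3]
width: 19.5
gripper_force: 58.4
```

Call:
move_arm(
  steps=[
    [0,0,0,0,0,0.02,0],
    [0,0,0,0,0,0.015,0],
    [0,0,0,0,0,0.01,0],
    [0,0,0,0,0,0.005,0],
    [0,0,0,0,0,0,0],
  ],
)

```text
clock: 4.6
eef_pos: [563.9, 245.4, 250.2]
tool_rot: [3.141, 0.001, 3.029]
force: [0.4, 0.6, -1.9]
width: 19.1
gripper_force: 58.4
```

```bash
python3 - <<'E'
from h import *
for n in("scene","top"):
    im,d=eyes.get_image(n); np.savez(f"pics/{n}1.npz",im=im,d=d); cv2.imwrite(f"pics/{n}1.png",im[100:380,200:560] if n=="scene" else im)
    for o in("scoop","clay_a_center","jar"):
        for r in finder.pinpoint(n,o): 
            p=w(n,r["location"]); print(n,o,round(r["confidence"],2),p.round(),pix(n,p).round())
s=telemetry.read_state(); print(s["qpos"],s["eef_pos"],s["force"])
E
python3 -c "
import cv2;cv2.imwrite('pics/s2.png',cv2.resize(cv2.imread('pics/scene1.png'),None,fx=2,fy=2))"
```

```text
scene scoop 0.67 [221. 392.  -2.] [438. 194.]
scene jar 0.61 [574.  17.  -2.] [255. 276.]
top jar 0.82 [574.   9.  -3.] [301. 132.]
[-0.43730726  0.55819374 -0.03025953  1.59896191  0.01914968  0.9857286
  0.98428534] [563.52677267 245.2616932  248.9269643 ] [-0.3566119  -0.0661911  -1.61292001]
```

View pics/s2.png

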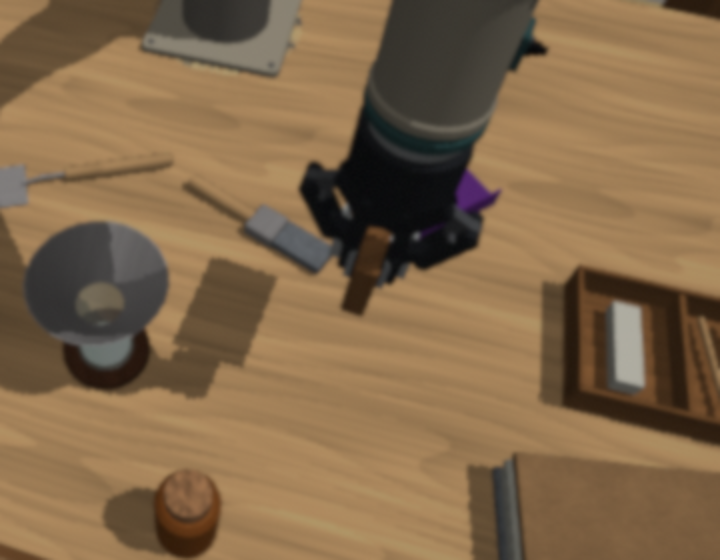

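Picture: the grip is held in the fingers at crop (370,270), with the pan behind the gripper; the jar is undisturbed at (100,290). Now I swing the scoop over with its mouth pointing +y, grip to the right of the jar.

Call:
move_arm(
  steps=[
    [0,0,-1.5,0,-0.006,0,0],
    [0,0,-3,0,-0.012,0,0],
    [0,0,-4.5,0.001,-0.018,0,0],
    [0,0,-5,0.001,-0.024,0,0],
    [0,0,-5,0.001,-0.024,0,0],
  ],
)

```text
clock: 5.5
eef_pos: [566.7, 159.3, 249.5]
tool_rot: [-3.141, 0.0, 2.691]
force: [0.5, -0.2, -2.1]
width: 19.5
gripper_force: 58.4
```

Call:
move_arm(
  steps=[
    [0,0,-5,0.001,-0.025,0,0],
    [0,0,-5,0.001,-0.025,0,0],
    [0,0,-5,0.001,-0.025,0,0],
    [0,0,-5,0.001,-0.025,0,0],
    [0,0,-5,0.001,-0.025,0,0],
  ],
)

```text
clock: 6.0
eef_pos: [571.7, 34.2, 249.6]
tool_rot: [-3.142, 0.0, 2.253]
force: [0.8, 0.1, -2.2]
width: 19.1
gripper_force: 58.4
```

Call:
move_arm(
  steps=[
    [0,0,-5,0.001,-0.025,0,0],
    [0,0,-5,0.001,-0.025,0,0],
    [0,0,-5,0,-0.025,0,0],
    [0,0,-5,0,-0.025,0,0],
    [0,0,-5,0,-0.025,0,0],
  ],
)

```text
clock: 6.5
eef_pos: [573.7, -90.7, 249.4]
tool_rot: [3.142, -0.0, 1.817]
force: [0.5, -0.3, -2.2]
width: 19.4
gripper_force: 58.4
```

Call:
move_arm(
  steps=[
    [0,0,-5,0,-0.024,0,0],
    [0,0,-4.5,0,-0.02,0,0],
    [0,0,-3,0,-0.012,0,0],
    [0,0,-1.5,0,-0.006,0,0],
    [0,0,0,0,0,0,0],
  ],
)

```text
clock: 7.0
eef_pos: [573.7, -151.3, 249.3]
tool_rot: [-3.141, -0.0, 1.578]
force: [0.3, -0.6, -1.1]
width: 19.2
gripper_force: 58.5
```

Run:
```python
from h import *
s=telemetry.read_state(); print(s["clock"],s["qpos"],s["eef_pos"],s["tool_rot"])
n="top"; im,d=eyes.get_image(n); np.savez(f"pics/{n}2.npz",im=im,d=d); cv2.imwrite("pics/t2.png",cv2.resize(im[60:260,200:440],(720,600)))
for o in("scoop","clay_a_center","jar"):
    for r in finder.pinpoint(n,o): p=w(n,r["location"]); print(n,o,round(r["confidence"],2),p.round(),pix(n,p).round())
```

```text
7.0 [-0.02978333  0.55127896  0.38100746  1.66757088 -0.23850438  0.96900186
  0.44347094] [ 573.68645966 -151.26010538  249.3483585 ] [-3.14143139e+00 -2.53190937e-05  1.57838822e+00]
top scoop 0.73 [572.   0. 219.] [307. 108.]
top scoop 0.55 [222. 387.   1.] [144. 281.]
top clay_a_center 0.43 [591. -76. 232.] [347.  96.]
top jar 0.69 [576.   8.   1.] [301. 131.]
```

View pics/t2.png

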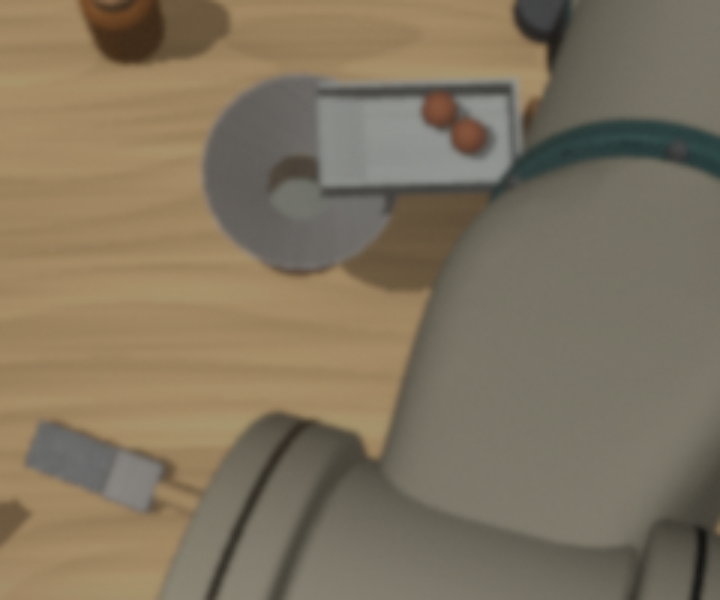

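Both balls are still in the pan, at crop (440,108) and (468,135), with the lip at (318,140) over the funnel as computed. I lower it and tip slowly about the lip.

Call:
move_arm(
  steps=[
    [0,0,0,0,0,-0.01,0],
    [0,0,0,0,0,-0.015,0],
    [0,0,0,0,0,-0.015,0],
    [0,0,0,0,0,-0.01,0],
    [0,0,0,0,0,-0.004,0],
  ],
)

```text
clock: 7.7
eef_pos: [573.0, -150.0, 194.0]
tool_rot: [-3.139, -0.001, 1.581]
force: [-0.2, -0.4, -1.4]
width: 19.5
gripper_force: 58.5
```

Call:
move_arm(
  steps=[
    [-2,0,0,0,0.001,0.005,0],
    [-3,0,0,0,0.0025,0.008,0],
    [-3,0,0,0,0.0025,0.008,0],
    [-3,0,0,0,0.003,0.0075,0],
    [-3,0,0,0,0.0035,0.0075,0],
  ],
)

```text
clock: 8.2
eef_pos: [574.1, -137.9, 232.2]
tool_rot: [-3.141, 0.246, 1.58]
force: [0.5, 1.1, -2.3]
width: 18.9
gripper_force: 58.6
```

Call:
move_arm(
  steps=[
    [-3,0,0,0,0.004,0.007,0],
    [-3,0,0,0,0.004,0.007,0],
    [-3,0,0,0,0.0045,0.0065,0],
    [-3,0,0,0,0.0045,0.0065,0],
    [-3,0,0,0,0.005,0.0065,0],
  ],
)

```text
clock: 8.7
eef_pos: [574.2, -115.3, 265.6]
tool_rot: [-3.138, 0.507, 1.581]
force: [0.6, 0.0, -1.6]
width: 19.1
gripper_force: 58.6
```

Call:
move_arm(
  steps=[
    [-3,0,0,0,0.005,0.006,0],
    [-3,0,0,0,0.0055,0.006,0],
    [-3,0,0,0,0.0055,0.006,0],
    [0,0,0,0,0,0,0],
    [0,0,0,0,0,0,0],
  ],
)

```text
clock: 9.2
eef_pos: [574.0, -99.7, 282.8]
tool_rot: [-3.135, 0.662, 1.583]
force: [-0.1, -0.7, -1.6]
width: 19.4
gripper_force: 58.7
```

Call:
move_arm(
  steps=[
    [0,0,0,0,0,0,0],
    [0,0,0,0,0,0,0],
    [0,0,0,0,0,0,0],
    [0,0,0,0,0,0,0],
    [0,0,0,0,0,0,0],
  ],
)

```text
clock: 9.7
eef_pos: [573.7, -100.4, 283.0]
tool_rot: [-3.135, 0.663, 1.582]
force: [0.1, -0.1, -1.1]
width: 19.2
gripper_force: 58.7
```

Run:
```python
from h import *
s=telemetry.read_state(); print(s["clock"],s["qpos"],s["eef_pos"],s["tool_rot"],s["force"])
a,_=eyes.get_image("top"); b,_=eyes.get_image("scene")
cv2.imwrite("pics/p3.png",np.hstack([cv2.resize(a[60:260,200:400],(400,400)),cv2.resize(b[150:350,160:360],(400,400))]))
for n in("top","scene"):
  for o in("scoop","clay_a_center","jar"):
    for r in finder.pinpoint(n,o): p=w(n,r["location"]); print(n,o,round(r["confidence"],2),p.round(),pix(n,p).round())
```

```text
9.7 [-0.73258275  0.69445711  0.82124689  1.7442853   0.22047189  0.91971888
 -0.16443391] [ 573.69328029 -100.42913815  283.01710105] [-3.13465463  0.66285564  1.58179728] [ 0.13713745 -0.14888267 -1.05432764]
top scoop 0.9 [570.   0. 165.] [306. 116.]
top scoop 0.64 [221. 389.   1.] [143. 281.]
top clay_a_center 0.39 [570.   1. 163.] [305. 116.]
top jar 0.97 [579.  11.  -0.] [300. 130.]
scene scoop 0.98 [224. 393.  -2.] [438. 195.]
scene scoop 0.87 [569.  -1. 168.] [241. 230.]
scene clay_a_center 0.39 [567.   3.  32.] [248. 264.]
scene jar 0.95 [575.  18.  -2.] [255. 276.]
```

View pics/p3.png

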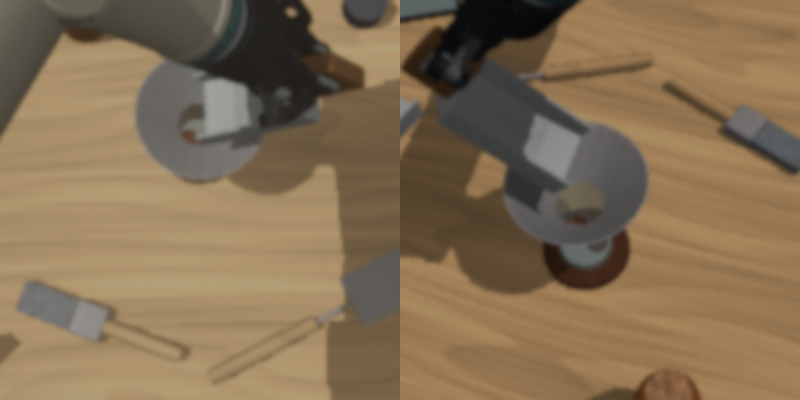

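A ball shows in the jar mouth in both views, top (188,136) and scene (578,218), and the pan looks empty. I untilt while rising, then check the jar.

Call:
move_arm(
  steps=[
    [0,0,0,0,-0.005,0.01,0],
    [3,0,0,0,-0.01,0.01,0],
    [5,0,0,0,-0.01,0,0],
    [5,0,0,0,-0.01,0,0],
    [5,0,0,0,-0.01,0,0],
  ],
)

```text
clock: 10.6
eef_pos: [573.8, -146.1, 304.3]
tool_rot: [-3.14, 0.347, 1.581]
force: [0.7, -0.5, -2.2]
width: 19.1
gripper_force: 58.6
```

Call:
move_arm(
  steps=[
    [5,0,0,0,-0.01,0,0],
    [5,0,0,0,0,0,0],
    [5,0,0,0,0,0,0],
    [5,0,0,0,0,0,0],
    [0,0,0,0,0,0,0],
  ],
)

```text
clock: 11.1
eef_pos: [572.6, -160.9, 304.3]
tool_rot: [3.14, 0.003, 1.573]
force: [0.2, -0.8, -2.4]
width: 19.2
gripper_force: 58.6
```

Run:
```python
from h import *
s=telemetry.read_state(); print(s["clock"],s["qpos"],s["eef_pos"],s["tool_rot"],s["force"])
a,_=eyes.get_image("top"); b,_=eyes.get_image("scene")
cv2.imwrite("pics/p4.png",np.hstack([cv2.resize(a[60:260,200:400],(400,400)),cv2.resize(b[200:320,200:320],(400,400),interpolation=cv2.INTER_CUBIC)]))
```

```text
11.1 [-0.07407728  0.51127151  0.47759845  1.59239543 -0.25270362  1.09794601
  0.46820096] [ 572.58429428 -160.92691937  304.34520535] [3.14038373e+00 2.96843572e-03 1.57250460e+00] [ 0.241589   -0.83975301 -2.36697723]
```

View pics/p4.png

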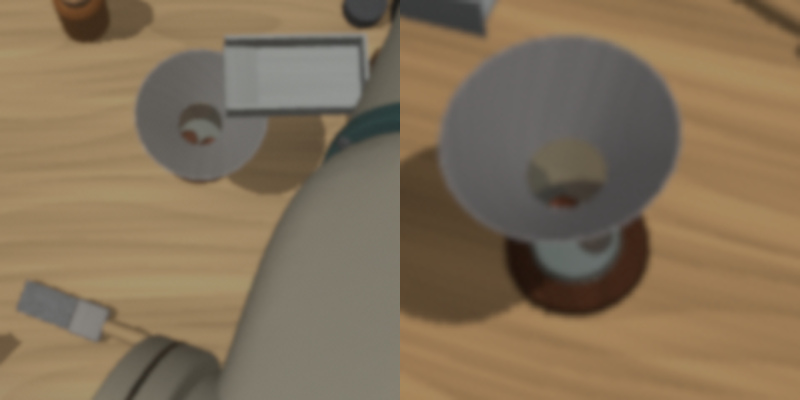

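The pan is empty, and two red spots show in the jar at top (188,136) and (210,137), so both balls are in. I return to the original free spot.

Call:
move_arm(
  steps=[
    [0,0,4,0,0.02,0,0],
    [0,0,6,-0.001,0.03,0,0],
    [0,0,6,-0.001,0.03,0,0],
    [0,0,6,-0.001,0.03,0,0],
    [0,0,6,-0.001,0.03,0,0],
  ],
)

```text
clock: 11.7
eef_pos: [569.1, -10.4, 302.8]
tool_rot: [-3.141, -0.0, 2.08]
force: [0.5, 0.1, -1.8]
width: 19.4
gripper_force: 58.5
```

Call:
move_arm(
  steps=[
    [0,0,6,-0.001,0.03,0,0],
    [0,0,6,-0.001,0.03,0,0],
    [0,0,6,-0.001,0.03,0,0],
    [0,0,6,-0.001,0.03,0,0],
    [0,0,6,0,0.03,0,0],
  ],
)

```text
clock: 12.2
eef_pos: [564.1, 139.5, 302.9]
tool_rot: [-3.141, -0.0, 2.604]
force: [-0.3, 0.0, -1.7]
width: 19.6
gripper_force: 58.5
```

Call:
move_arm(
  steps=[
    [0,0,6,0,0.03,0,0],
    [0,0,6,0,0.03,0,0],
    [0,0,6,0,0.03,0,0],
    [0,0,5,0,0.02,0,0],
    [0,0,2,0,0.006,0,0],
  ],
)

```text
clock: 12.7
eef_pos: [563.1, 257.2, 302.6]
tool_rot: [3.14, -0.001, 3.041]
force: [0.9, 0.2, -2.5]
width: 19.2
gripper_force: 58.6
```

Call:
move_arm(
  steps=[
    [0,0,0,0,0,-0.02,0],
    [0,0,0,0,0,-0.04,0],
    [0,0,0,0,0,-0.04,0],
    [0,0,0,0,0,-0.04,0],
    [0,0,0,0,0,-0.04,0],
  ],
)

```text
clock: 13.2
eef_pos: [565.0, 251.3, 121.8]
tool_rot: [-3.141, 0.001, 3.031]
force: [1.1, -0.5, -1.9]
width: 19.1
gripper_force: 58.7
```

Call:
move_arm(
  steps=[
    [0,0,0,0,0,-0.03,0],
    [0,0,0,0,0,-0.02,0],
    [0,0,0,0,0,-0.015,0],
    [0,0,0,0,0,-0.008,0],
    [0,0,0,0,0,0,0],
  ],
)

```text
clock: 13.7
eef_pos: [565.2, 250.9, 49.4]
tool_rot: [-3.141, -0.001, 3.029]
force: [-0.2, -0.2, -2.3]
width: 19.1
gripper_force: 58.6
```

Now it goes down onto the table (TCP about 31 when grounded) and releases.

Call:
move_arm(
  steps=[
    [0,0,0,0,0,-0.008,0],
    [0,0,0,0,0,-0.005,0],
    [0,0,0,0,0,-0.003,0],
    [0,0,0,0,0,-0.002,0],
    [0,0,0,0,0,0,0],
  ],
)

```text
clock: 14.2
eef_pos: [565.7, 250.8, 31.8]
tool_rot: [-3.142, -0.0, 3.029]
force: [1.2, -0.1, -1.9]
width: 19.6
gripper_force: 58.6
```

Call:
move_arm(
  steps=[
    [0,0,0,0,0,-0.001,0],
    [0,0,0,0,0,0,0.022],
    [0,0,0,0,0,0,0.03],
    [0,0,0,0,0,0,0.045],
    [0,0,0,0,0,0,0.06],
  ],
)

```text
clock: 14.7
eef_pos: [565.9, 250.9, 31.2]
tool_rot: [3.141, 0.0, 3.029]
force: [0.1, -0.0, 0.5]
width: 58.2
gripper_force: 0.0
```

Call:
move_arm(
  steps=[
    [0,0,0,0,0,0,0.06],
    [0,0,0,0,0,0.01,0.06],
    [0,0,0,0,0,0.03,0.06],
    [0,0,0,0,0,0.04,0.06],
    [0,0,0,0,0,0.04,0.06],
  ],
)

```text
clock: 15.2
eef_pos: [565.4, 250.7, 152.7]
tool_rot: [-3.141, -0.0, 3.029]
force: [0.5, 0.2, -0.2]
width: 60.2
gripper_force: 0.0
```

Call:
move_arm(
  steps=[
    [0,0,0,0,0.03,0.04,0.06],
    [0,0,0,0,0.04,0.03,0.06],
    [0,0,0,0,0.045,0,0.06],
    [0,0,0,0,0.045,0,0.06],
    [0,0,0,0,0,0,0.06],
  ],
)

```text
clock: 15.7
eef_pos: [562.2, 420.3, 221.6]
tool_rot: [3.134, -0.002, 3.038]
force: [-0.7, -0.3, -0.5]
width: 60.3
gripper_force: 0.0
```

Run:
```python
from h import *
a,_=eyes.get_image("top"); b,_=eyes.get_image("scene")
cv2.imwrite("pics/p5.png",np.hstack([cv2.resize(a[80:280,140:340],(400,400)),cv2.resize(b[160:340,220:420],(400,400))]))
for o in("scoop","clay_a_center","jar"):
    for n in("top","scene"):
      for r in finder.pinpoint(n,o): print(n,o,round(r["confidence"],2),w(n,r["location"]).round())
```

```text
top scoop 0.73 [413. 266.  -2.]
top scoop 0.73 [221. 388.   4.]
scene scoop 0.88 [413. 265.   1.]
scene scoop 0.83 [222. 392.   1.]
top clay_a_center 0.42 [563.   1.  26.]
scene clay_a_center 0.44 [565.   5.  32.]
top jar 0.67 [576.  11.  -2.]
scene jar 0.91 [575.  16.  -0.]
```

View pics/p5.png

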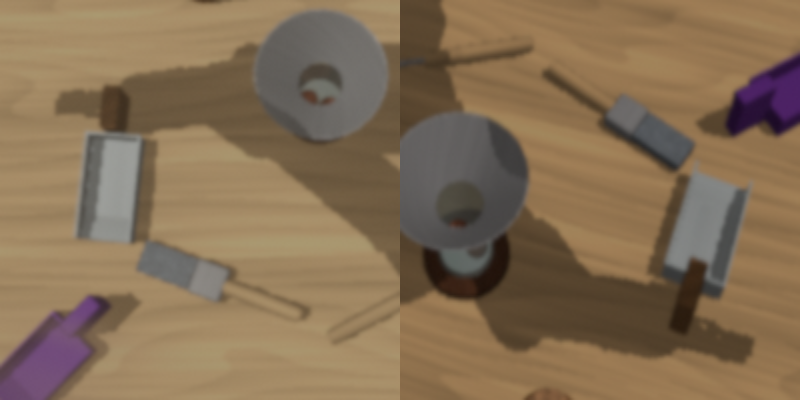

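The scoop lies empty and level on the table at top (112,185). The jar is upright with the balls inside at (310,97), and the gripper is clear.

```bash
python3 -c "
from cell import ctrl; print(ctrl.finish_job())"
```

```text
the job is handed in; nothing more can be done
None
```

The job is handed in: both clay balls are in the jar, the jar stands upright, and the emptied scoop is back level on the table, released; no verdict came back.

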